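# Let one sleeve through the gate and roll it keyway-up over the light panel

## Task

Let the first steel sleeve through to the camera: pull the gate slide fully open, then roll that sleeve along the rails, without lifting it off them, until it lies over the white light panel with its keyway facing straight up. Then push the gate slide fully shut again behind it, leaving the next sleeve waiting where it is and the other things on the bench alone.

Things in the scene. Friction and masses are not known exactly. Their poses are not given: they have to be found in the camera images.
- station: Fixed aluminium bed, 108 mm wide, 445 long, with two steel rails (12 mm wide, centred at x = -22 and 22 mm, tops 46 mm up) and side guides 78 mm apart, tops 53 mm up. Origin: on the table under the lane's middle at the gate line; x: across the lane, away from the robot; y: along the lane, from the infeed end (-195 mm) past the gate (0) to a low bumper (240 mm, 52 mm up). Level.
- light_panel (a point): Centre of the white light panel between the rails, at the height of the rails' tops. The panel runs 72 mm either way along the lane, i.e. from 40 to 185 mm past the gate line. A camera hangs over the lane 445 mm past the gate line; nearer than 380 mm nothing hangs over it. A 51 mm high linear axis runs behind the lane (135 to 200 mm from its middle, on the side away from the robot).
- sleeve: The first sleeve: steel, 40 mm diameter, 70 mm long, 18 mm bore, about 0.5 kg, lying across both rails, its middle 28 to 52 mm before the gate line. Origin: its centre, 66 mm above the table. x: its axis, parallel to the station's x; z: out through the middle of its keyway (slot 12 mm wide, 5 deep, 48 long), at first turned anyhow. One turn rolls it 126 mm; pushed at 60 mm/s it coasts some 4 mm.
- next_sleeve: An identical sleeve waiting further back in the infeed, its middle 75 to 125 mm behind that of the first. Origin and axes as for the first sleeve. It stays there.
- gate (a joint): Gate slide, m: 0 = fully shut (its 10 mm wide blade reaches from the robot's side to the lane's middle and blocks the sleeve), 0.045 = fully open, at its end stop, blade clear of the lane. To open it slides level along the station's -x, towards the robot; friction about 2.5 N, it stays where it is left. At first 0 to 0.006.
- gate_grip (a point): Middle of the top of the gate slide's black upright grip, 102 mm above the table; 98 mm on the robot's side of the lane's middle when shut, 143 mm when open. The grip is 16 mm along the station's x, 14 mm along its y, and stands 32 mm above the blade. The slide's guide block, top 78 mm up, lies 54 to 84 mm from the lane's middle and 22 mm either side of the blade.
- spare_sleeve: Bystander: an identical sleeve standing on end on the table, 70 mm high. Origin: its centre.
- ring_gauge: Bystander: a steel ring gauge lying flat, 68 mm across, 18 mm thick. Origin: centre of its underside.
- plug_gauge: Bystander: a steel plug gauge lying down, 128 mm long, 22 mm thick. Origin: on the table under its middle; x along it.
- square: Bystander: a small steel try square lying flat, arms 100 and 75 mm, 12 mm thick. Origin: on the table near its corner.
- screwdriver: Bystander: a screwdriver lying down, 190 mm long, 26 mm thick. Origin: on the table under its middle; x along it.
- spray_bottle: Bystander: a white bottle standing up, 56 mm across, 150 mm high. Origin: centre of its underside.
- grease_tin: Bystander: a round tin, 64 mm across, 50 mm high. Origin: centre of its underside.
Things that resemble listed ones, but are neither listed nor needed, are in the scene too. What is shaped like the next_sleeve but orange, purple or yellow is not meant.

How it is judged:
On the way, in this order (a step that is already met when the one before it is completed fails the run):
1. the gate slide is pulled fully open, while the sleeve is still before the gate (value of joint gate above 0.042 m and y of sleeve in the frame of station below 0 m), for 0.1 s.
2. the sleeve has been rolled over the light panel and lies still with its keyway up, the gate still open (angle between sleeve's own z axis and vertical below 0.21 rad and y of sleeve in the frame of station between 0.037 and 0.188 m and x of sleeve in the frame of station between -0.012 and 0.012 m and height (world z) of sleeve between 0.062 and 0.07 m and linear speed of sleeve below 0.01 m/s and angular speed of sleeve below 0.3 rad/s and value of joint gate above 0.035 m), for 0.3 s.
At the end, for the whole second after the job is handed in: The first sleeve lies still on both rails with its middle over the white light panel (37 to 188 mm past the gate line) and its keyway within 12 degrees of straight up; the gate slide is shut again to within 3 mm; the next sleeve is still behind the gate (angle between sleeve's own z axis and vertical below 0.21 rad and y of sleeve in the frame of station between 0.037 and 0.188 m and x of sleeve in the frame of station between -0.012 and 0.012 m and height (world z) of sleeve between 0.062 and 0.07 m and linear speed of sleeve below 0.01 m/s and angular speed of sleeve below 0.3 rad/s and value of joint gate below 0.003 m and y of next_sleeve in the frame of station below -0.023 m); the robot touches nothing.
It fails at once if the sleeve is lifted off the rails (by more than 12 mm) (height (world z) of sleeve above 0.078 m).
It fails at once if the next sleeve is moved by more than 12 mm (distance of next_sleeve from where it was at the start of the episode above 0.012 m).
It fails at once if another thing on the bench is moved by more than 25 mm (distance of any of spare_sleeve, ring_gauge, plug_gauge, square, screwdriver, spray_bottle, grease_tin from where it was at the start of the episode above 0.025 m).
It also fails if it takes over 54 s, if anything falls off the work surface, if the arm or the gripper's body presses on something with over 40 N, if the wrist force passes 120 N, or if a joint passes its speed limit or range.

## Robot

A 7-joint arm with a two-finger parallel gripper is mounted at the origin on the work surface. World frame = base frame: x ahead of the robot, y to its left, z up, the work surface at z = 0. Lengths are in m, angles in rad, forces in N, time in s.
With the tool pointing down it reaches from about 0.425 to 0.975 m from the base axis. Payload 16.7 kg.
Tool frame: the origin (TCP) lies at the very end of the fingers, on their centre line; the grasp point (between the pads) lies 19 mm behind it; z points along the fingers, y is the direction in which the jaws open and shut (so a half turn about z gives the same grasp; the last joint's range is limited). The gripper opens to 85 mm and grips with 20 to 120 N. Pads are 22 mm wide; open, the fingers measure 114 mm over their backs; the gripper's body (76 mm by 85 mm) begins 54 mm behind the grasp point. The pads swing forward as they close: fully open they stand 13 mm farther back than shut.
Start: joints at [-1.409, 0.426, 0.074, 1.606, -0.034, 1.111, -0.067], TCP at [0.206, 0.643, 0.231] pointing down, gripper open.
Joint ranges: [-2.85, 2.85], [-0.5, 2.14], [-1.23, 1.37], [0.21, 2.46], [-1.02, 4.16], [0.16, 2.05], [-2.73, 2.73]. Speed limits (rad/s): [1.89, 1.89, 2.39, 2.39, 3.01, 3.01, 3.01].

## Interface

Orientations are given as a unit quaternion [x, y, z, w].
In Python, from workcell import manip gives the robot as it stands. Calls block until the motion is done:
- manip.reach(position, orientation): joint-space move of the TCP to a pose.
- manip.line_to(position, vel=0.15, ori=None, f_stop=None): straight line of the TCP; ori=None keeps the orientation; vel is the mean speed in m/s. With f_stop (N) it stops when the force on the tool has changed by that much, and returns True; else False.
- manip.goto_joints(angles): joint-space move.
- manip.open_gripper() and manip.grab(newtons=None): open the fingers fully, or close them until they stop; newtons is the grip in N (None keeps the last).
- manip.wait(seconds).
- manip.solve_ik(position, orientation): joint angles nearest the present ones, or None.
- manip.get_image(name): name is "side" or "top"; returns a dict with "frame" (400x640x3 uint8, blue, green, red), "z_map" (400x640 float32, m along the optical axis (not along the pixel's ray), 0 where there is no reading), "camera_matrix" (3x3 intrinsics, pixels), "dist_coeffs" ([k1, k2, p1, p2, k3] as OpenCV has them; the pictures are not rectified), "cam_to_world" (4x4, takes a point from camera to world coordinates). Camera axes: x right, y down, z forward; pixel columns grow to the right and rows downward; lengths in m; the calibration is good to about 2 mm. A picture is of the moment at which its call begins.
A pose or a line that the arm cannot do raises manip.Unreachable and nothing moves.
- manip.sign_off(): hands the job in, once; it reports no verdict.
Readings, each from a call of its own:
- manip.current_t(): time.
- manip.current_joint_pos(): joint angles.
- manip.current_joint_velocities(): joint speeds.
- manip.current_joint_efforts(): joint torques, N m.
- manip.current_eef_pos(): TCP position.
- manip.current_tool_rot(): TCP orientation.
- manip.current_contact_force(): force on the tool from outside, world axes, zero at the start.
- manip.current_ft_torque(): the same for the moment, N m.
- manip.current_finger_gap(): finger opening in m.
Only numpy, scipy, OpenCV 4.12 (cv2) and the standard library are available. Lean on these libraries where they do the work, as an engineer would, in place of code of your own. Each camera call takes 0.05 s, during which the arm holds its last target. There are 200 camera calls.

## Working session

There is one attempt and no reset: what is moved stays moved. The work goes in short steps, each a Python script; the robot and the scene stay as the last script left them, time stands still between calls to the robot, and variables do not carry over. Pictures are saved under pics/ and viewed, about 8 in all and at most 12, crops included, and the job is handed in when it is done.

```bash
ls; mkdir -p pics
cat > h.py <<'E'
import numpy as np, cv2
from workcell import manip
def snap(n,tag):
    d=manip.get_image(n); cv2.imwrite(f'pics/{tag}.png',d['frame']); np.savez(f'pics/{tag}.npz',**{k:np.array(v) for k,v in d.items()}); return d
def load(tag): return dict(np.load(f'pics/{tag}.npz'))
def ray(d,u,v):
    p=cv2.undistortPoints(np.array([[[u,v]]],float),d['camera_matrix'],d['dist_coeffs'])[0,0]
    return np.array([p[0],p[1],1.])
def px(d,u,v,z=None):
    r=ray(d,u,v);T=d['cam_to_world']
    if z is None:
        s=d['z_map'][int(round(v)),int(round(u))]
    else: s=(z-T[2,3])/(T[:3,:3]@r)[2]
    return T[:3,:3]@(r*s)+T[:3,3]
def proj(d,P):
    T=np.linalg.inv(d['cam_to_world']);q=T[:3,:3]@np.asarray(P,float)+T[:3,3]
    return cv2.projectPoints(q[None],np.zeros(3),np.zeros(3),d['camera_matrix'],d['dist_coeffs'])[0][0,0]
E
python3 - <<'E'
from h import *
a=snap('top','top0');b=snap('side','side0')
for d in(a,b):print(np.round(d['cam_to_world'],3).tolist(),np.round(d['camera_matrix'],1).tolist())
E
```

```text
pics
[[0.02, -0.992, 0.121, 0.322], [-1.0, -0.021, -0.003, -0.033], [0.005, -0.121, -0.993, 1.605], [0.0, 0.0, 0.0, 1.0]] [[502.9, 0.0, 315.1], [0.0, 502.9, 196.0], [0.0, 0.0, 1.0]]
[[-0.98, -0.161, 0.113, 0.387], [-0.196, 0.761, -0.619, 0.729], [0.014, -0.629, -0.778, 1.044], [0.0, 0.0, 0.0, 1.0]] [[492.5, 0.0, 319.7], [0.0, 492.5, 208.1], [0.0, 0.0, 1.0]]
```

View pics/top0.png

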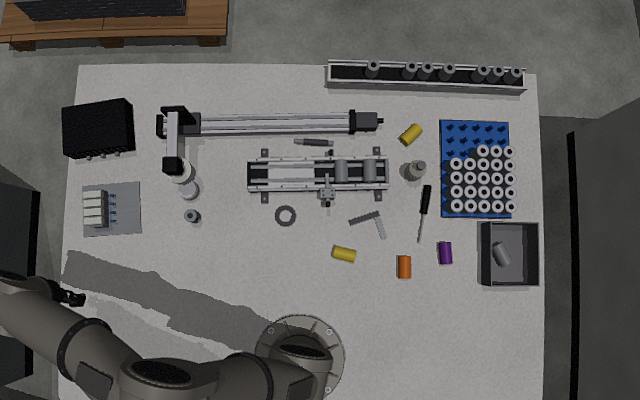

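View pics/side0.png

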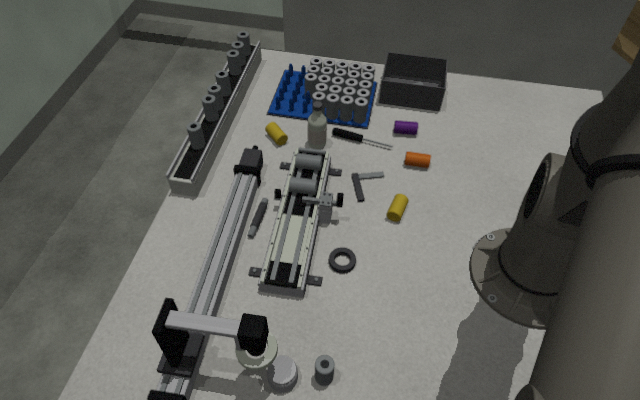

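Top view: the lane is at (248–388, 155–192), with the gate slide at (326,190). The first sleeve is at (341,170) and the next at (369,170). The light panel is at about (290,175). The lane runs along world +y (image left). The two grey sleeves inside the guides are the meant ones. The coloured ones, the rack and the tray are decoys.

Run:
```python
from h import *
a=load('top0');b=load('side0')
c=cv2.resize(a['frame'][140:215,240:400],None,fx=5,fy=5,interpolation=cv2.INTER_CUBIC)
cv2.imwrite('pics/c1.png',c)
c=cv2.resize(b['frame'][140:300,240:360],None,fx=3.7,fy=3.7,interpolation=cv2.INTER_CUBIC)
cv2.imwrite('pics/c2.png',c)
```

```text
(no output)
```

View pics/c1.png

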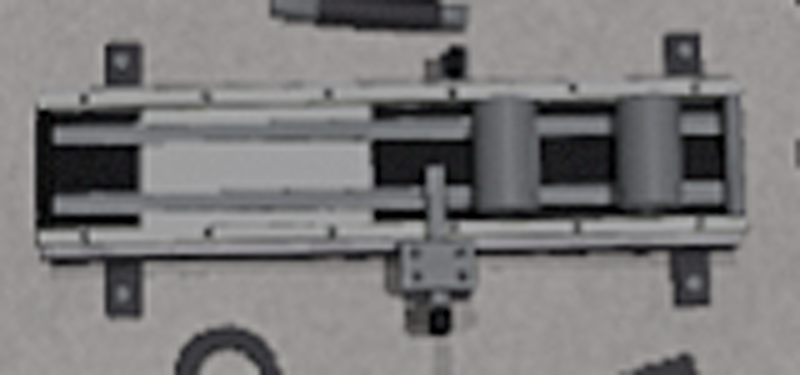

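View pics/c2.png

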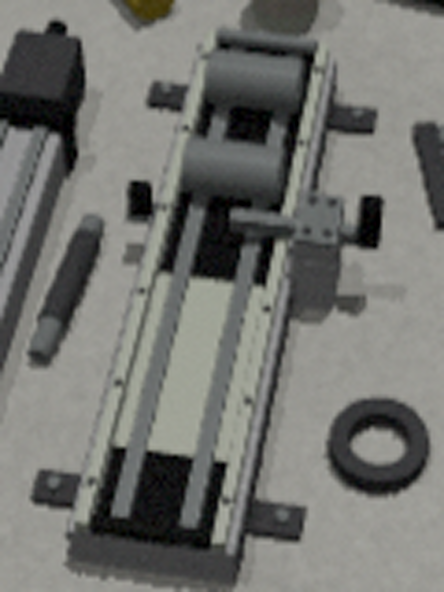

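Run:
```python
from h import *
a=load('top0');b=load('side0')
A=lambda x,y,z=None:np.round(px(a,240+x/5-.4,140+y/5-.4,z),4)
B=lambda x,y,z=None:np.round(px(b,240+x/3.7-.4,140+y/3.7-.4,z),4)
for n,x,y,z in[('railsL far',60,133,.046),('L near',60,205,.046),('R far',700,122,.046),('R near',700,188,.046),('panel185',140,165,.04),('panel40',375,165,.04),('blade',435,200,.07),('grip',440,320,.102),('s1',505,155,.086),('s2',648,155,.086),('blade tip',436,167,.07)]:
    print('top',n,A(x,y,z),A(x,y))
for n,x,y,z in[('railL far',122,515,.046),('L near',190,523,.046),('grip',371,203,.102),('s1',235,160,.086),('s2',253,75,.086),('far bl',140,195,.1),('panel40mid',222,280,.04),('panel185',167,450,.04)]:
    print('side',n,B(x,y,z),B(x,y))
# fit sleeve cylinder tops by depth: lane pts
d=a;pts=[]
for v in range(150,200):
  for u in range(300,395):
    pts.append(px(d,u,v))
p=np.array(pts);m=(p[:,2]>.072)&(p[:,2]<.11);q=p[m]
for r in np.arange(-.30,.05,.008):
    k=q[(abs(q[:,1]-r)<.004)]
    if len(k):print(round(r,3),len(k),k.min(0).round(3),k.max(0).round(3))
```

```text
top railsL far [0.6028 0.1646 0.046 ] [0.6022 0.1641 0.0497]
top L near [0.5569 0.1629 0.046 ] [0.5567 0.1627 0.0473]
top R far [ 0.6185 -0.2394  0.046 ] [ 0.6191 -0.2398  0.0427]
top R near [ 0.5763 -0.2395  0.046 ] [ 0.5755 -0.2389  0.0504]
top panel185 [0.5844 0.1139 0.04  ] [0.5832 0.1132 0.0473]
top panel40 [ 0.5874 -0.0345  0.04  ] [ 0.587  -0.0345  0.0425]
top blade [ 0.5612 -0.072   0.07  ] [ 0.5621 -0.0721  0.0643]
top grip [ 0.4833 -0.0755  0.102 ] [ 0.4832 -0.0754  0.103 ]
top s1 [ 0.5875 -0.114   0.086 ] [ 0.5876 -0.1141  0.0857]
top s2 [ 0.5895 -0.202   0.086 ] [ 0.5899 -0.2023  0.0837]
top blade tip [ 0.5819 -0.0723  0.07  ] [ 0.5872 -0.0731  0.0386]
side railL far [0.5976 0.1656 0.046 ] [0.5973 0.1666 0.0478]
side L near [0.5545 0.1625 0.046 ] [0.5543 0.1632 0.0471]
side grip [ 0.4827 -0.0739  0.102 ] [ 0.4823 -0.0706  0.1059]
side s1 [ 0.585  -0.1069  0.086 ] [ 0.5853 -0.1082  0.0845]
side s2 [ 0.5902 -0.1912  0.086 ] [ 0.591 -0.195  0.082]
side far bl [ 0.6385 -0.0499  0.1   ] [ 0.6469 -0.076   0.0684]
side panel40mid [ 0.5789 -0.0352  0.04  ] [ 0.5786 -0.034   0.041
[... 254 characters left out ...]
  0.076] [ 0.626 -0.192  0.092]
-0.188 34 [ 0.558 -0.192  0.073] [ 0.628 -0.186  0.092]
-0.132 32 [ 0.554 -0.135  0.073] [ 0.623 -0.128  0.088]
-0.124 66 [ 0.554 -0.128  0.072] [ 0.622 -0.121  0.094]
-0.116 61 [ 0.553 -0.119  0.077] [ 0.621 -0.112  0.091]
-0.108 52 [ 0.554 -0.112  0.073] [ 0.621 -0.104  0.09 ]
-0.1 53 [ 0.553 -0.104  0.072] [ 0.622 -0.097  0.088]
-0.092 29 [ 0.504 -0.096  0.072] [ 0.531 -0.089  0.087]
-0.084 27 [ 0.501 -0.087  0.072] [ 0.653 -0.08   0.084]
-0.076 38 [ 0.5   -0.08   0.072] [ 0.578 -0.073  0.085]
-0.068 33 [ 0.503 -0.071  0.073] [ 0.566 -0.064  0.088]
-0.06 20 [ 0.503 -0.062  0.073] [ 0.531 -0.058  0.085]
-0.052 10 [ 0.502 -0.056  0.076] [ 0.53  -0.055  0.084]
```

```bash
cat >> h.py <<'E'
from scipy.spatial.transform import Rotation as Ro
O=np.array([.587,-.072]);psi=.047
def W(x,y,z):
    c,s=np.cos(psi),np.sin(psi); return [O[0]+c*x-s*y,O[1]+s*x+c*y,z]
def ori(sgn=1,off=0.):
    y=sgn*np.array([np.cos(psi+off),np.sin(psi+off),0]);z=np.array([0,0,-1.]);return Ro.from_matrix(np.column_stack([np.cross(y,z),y,z])).as_quat()
E
python3 - <<'E'
from h import *
print(Ro.from_quat(manip.current_tool_rot()).as_matrix().round(2).tolist(), manip.current_t())
for s in(1,-1):
  for P in ([.30,.42,.33],W(-.072,0,.13),W(-.072,0,.083),W(0,-.087,.058),W(0,.15,.058),W(-.17,0,.083)):
    j=manip.solve_ik(P,ori(s)); print(s,np.round(P,3),None if j is None else np.round(j,2))
E
```

```text
[[-0.95, 0.31, -0.0], [0.31, 0.95, -0.0], [-0.0, -0.0, -1.0]] 0.1
1 [0.3  0.42 0.33] [-1.41  0.08  0.36  1.85 -0.03  1.22 -0.99]
1 [ 0.515 -0.075  0.13 ] [-0.74  0.46  0.97  2.08 -0.51  0.85  0.58]
1 [ 0.515 -0.075  0.083] [-0.72  0.57  0.97  2.12 -0.67  0.8   0.72]
1 [ 0.591 -0.159  0.058] [-0.46  0.71  0.86  1.92 -0.72  0.85  0.83]
1 [0.58  0.078 0.058] [-0.69  0.57  0.59  1.97 -0.46  0.74  0.22]
1 [ 0.417 -0.08   0.083] [-0.75  0.37  0.94  2.32 -0.49  0.66  0.6 ]
-1 [0.3  0.42 0.33] [-0.94  0.09 -0.15  1.82  0.01  1.23  2.1 ]
-1 [ 0.515 -0.075  0.13 ] [-0.87  0.62  1.22  2.09 -0.73  0.96 -2.34]
-1 [ 0.515 -0.075  0.083] [-0.84  0.75  1.21  2.12 -0.91  0.94 -2.2 ]
-1 [ 0.591 -0.159  0.058] [-0.54  0.8   1.01  1.92 -0.86  0.93 -2.19]
-1 [0.58  0.078 0.058] [ 0.52  0.73 -1.03  1.9   0.77  0.97  2.31]
-1 [ 0.417 -0.08   0.083] [-0.92  0.55  1.22  2.32 -0.78  0.78 -2.23]
```

Run:
```python
from h import *
manip.reach([.30,.42,.30],ori())
manip.grab(20)
manip.reach(W(-.066,0,.13),ori())
print(manip.current_t(),manip.current_finger_gap(), manip.current_eef_pos())
print(manip.line_to(W(-.066,0,.085),vel=.1,f_stop=8))
r=manip.line_to(W(-.135,0,.085),vel=.06,f_stop=15)
p=manip.current_eef_pos();print(r,p,manip.current_contact_force(),manip.current_t())
snap('side','s1')
c=cv2.resize(load('s1')['frame'][130:300,230:370],None,fx=3.5,fy=3.5,interpolation=cv2.INTER_CUBIC)
cv2.imwrite('pics/c3.png',c)
```

```text
3.8917 -0.00030438387176837166 [ 0.52137408 -0.0741435   0.13012343]
False
True [ 0.46677973 -0.07766099  0.08564452] [ 6.67226416 -2.38577601 -1.26234054] 5.3667
```

View pics/c3.png

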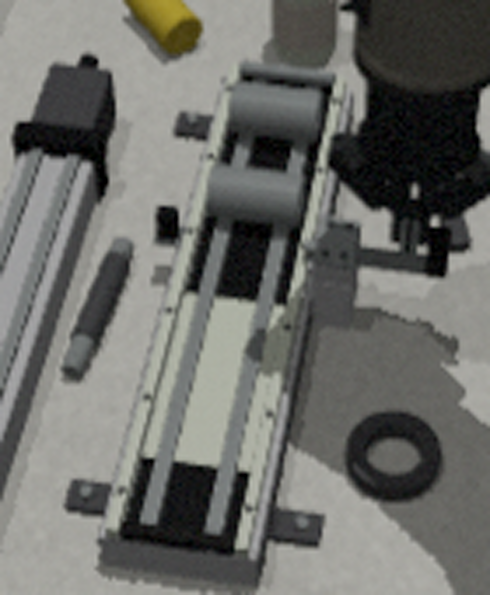

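The blade is out of the lane and the grip now stands at crop (438,250), outside. The stop position (−0.120 m) matches the expected end stop. I'll press once more to confirm, then go behind the sleeve.

```bash
python3 - <<'E'
from h import *
print(manip.line_to(W(-.135,0,.085),vel=.04,f_stop=18),manip.current_eef_pos())
manip.wait(.1)
x=W(-.112,0,.085); manip.line_to(x,vel=.1); manip.line_to(W(-.112,0,.16),vel=.2)
manip.line_to(W(0,-.087,.16),vel=.25)
print(manip.line_to(W(0,-.087,.058),vel=.12,f_stop=6),manip.current_eef_pos(),manip.current_t())
snap('side','s2')
E
python3 - <<'E'
from h import *
c=cv2.resize(load('s2')['frame'][130:230,260:360],None,fx=5,fy=5,interpolation=cv2.INTER_CUBIC)
cv2.imwrite('pics/c4.png',c)
E
```

```text
True [ 0.46688453 -0.07779432  0.08609347]
False [ 0.59150136 -0.15906516  0.05869363] 8.225
```

View pics/c4.png

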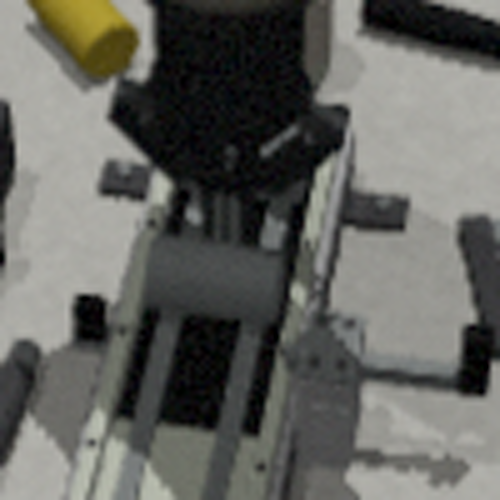

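Gate confirmed open (grip at (470,355)), finger standing between the two sleeves, no contact. Now rolling.

Run:
```python
from h import *
ims=[]
for i,y in enumerate([-.045,-.02,.005,.03]):
    r=manip.line_to(W(0,y,.058),vel=.06,f_stop=15); manip.wait(.15)
    d=snap('side',f'r{i}'); u,v=proj(d,W(0,y+.033,.066)).round().astype(int)
    ims.append(cv2.resize(d['frame'][v-32:v+32,u-32:u+32],None,fx=6,fy=6,interpolation=cv2.INTER_CUBIC))
    print(r,(u,v),manip.current_eef_pos().round(4),manip.current_contact_force().round(1),manip.current_t())
m=np.vstack([np.hstack(ims[:2]),np.hstack(ims[2:])])[:,:]
cv2.imwrite('pics/m1.png',cv2.resize(m,(600,600)))
```

```text
False (np.int64(300), np.int64(194)) [ 0.5891 -0.1174  0.058 ] [-0.1 -1.  -0. ] 9.325
False (np.int64(299), np.int64(201)) [ 0.5879 -0.0923  0.058 ] [-0.5 -0.7  0.5] 10.0917
False (np.int64(297), np.int64(209)) [ 0.5867 -0.0673  0.058 ] [ 0.2  0.2 -0.6] 10.8583
False (np.int64(295), np.int64(217)) [ 0.5856 -0.0424  0.058 ] [ 0.2  0.  -0.2] 11.625
```

View pics/m1.png

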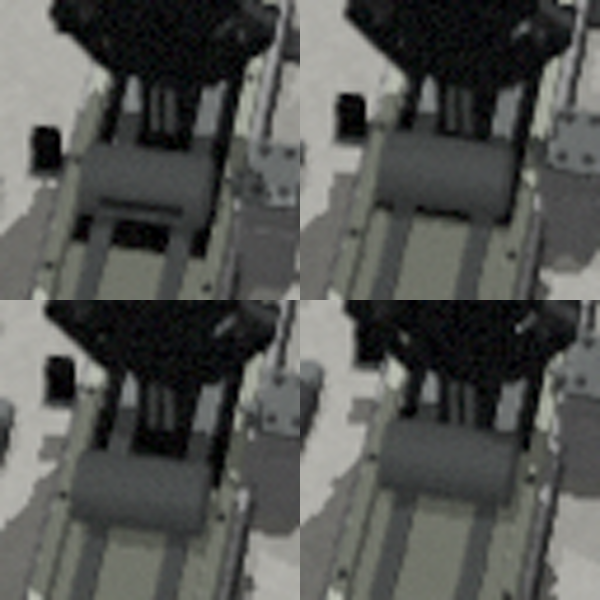

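Montage: in tile 1 (finger at −45 mm) the keyway is visible low on the front side at tile px (140,207). In the later tiles it has rolled under. I'll compute its angle and the remaining distance.

```bash
cat >> h.py <<'E'
from scipy.optimize import brentq
def ang(d,u,v,yc,r=.020):
    """angle of surface point under pixel, from up towards +y station"""
    R=d['cam_to_world'][:3,:3]@ray(d,u,v);o=d['cam_to_world'][:3,3]
    n=np.array([-np.sin(psi),np.cos(psi)])
    oy=(o[:2]-O)@n-yc;oz=o[2]-.066;dy=R[:2]@n;dz=R[2]
    a,b,c=dy*dy+dz*dz,oy*dy+oz*dz,oy*oy+oz*oz-r*r
    D=b*b-a*c
    if D<0:return None
    t=(-b-np.sqrt(D))/a;return np.degrees(np.arctan2(oy+t*dy,oz+t*dz))
def vprof(d,yc):
    """v pixel of surface angle"""
    return {A:proj(d,W(0,yc+.02*np.sin(np.radians(A)),.066+.02*np.cos(np.radians(A)))).round(1).tolist() for A in(-60,-40,-20,0,40,90,110,130,140)}
E
python3 - <<'E'
from h import *
d=load('r0');g=d['frame'].mean(2)
print(g[186:216,296:300].mean(1).round().astype(int).tolist(),'from v=186')
for c in(.0,.002,.004):
    yc=-.014+c;print(c,[ang(d,297.9,v,yc) for v in(204.5,205.5,206.5)]);
print(vprof(d,-.012))
for i,y in((1,-.02),(2,.005),(3,.03)):
    d=load(f'r{i}');g=d['frame'].mean(2);u,v=proj(d,W(0,y+.033,.066)).round().astype(int)
    print(u,v,g[v-18:v+20,u-8:u+4].mean(1).round().astype(int).tolist(),vprof(d,y+.033))
E
```

```text
[34, 34, 30, 30, 26, 21, 22, 46, 66, 73, 72, 75, 77, 77, 76, 73, 71, 69, 58, 33, 31, 52, 57, 20, 10, 10, 11, 12, 14, 67] from v=186
0.0 [None, None, None]
0.002 [None, None, None]
0.004 [None, None, None]
{-60: [301.4, 186.8], -40: [301.1, 186.7], -20: [300.7, 187.5], 0: [300.2, 189.2], 40: [299.4, 194.1], 90: [299.0, 200.0], 110: [299.1, 201.3], 130: [299.4, 201.8], 140: [299.6, 201.7]}
299 201 [12, 14, 22, 33, 46, 56, 60, 62, 66, 60, 43, 42, 42, 41, 37, 55, 69, 71, 74, 76, 77, 77, 76, 75, 71, 69, 64, 61, 57, 52, 37, 23, 49, 81, 102, 109, 109, 108] {-60: [299.8, 193.9], -40: [299.4, 193.9], -20: [299.0, 194.7], 0: [298.5, 196.5], 40: [297.6, 201.5], 90: [297.3, 207.4], 110: [297.4, 208.7], 130: [297.7, 209.2], 140: [297.9, 209.0]}
297 209 [13, 21, 31, 41, 53, 60, 60, 61, 52, 41, 40, 41, 39, 33, 26, 29, 29, 29, 33, 53, 69, 73, 74, 75, 78, 77, 78, 76, 74, 69, 66, 63, 58, 55, 58, 72, 82, 85] {-60: [298.0, 201.3], -40: [297.7, 201.3], -20: [297.2, 202.2], 0: [296.7, 203.9], 40: [295.9, 209.0], 90: [295.5, 215.0], 110: [295.6, 216.3], 130: [295.9, 216.7], 140: [296.1, 216.6]}
295 217 [14, 26, 36, 49, 59, 60, 60, 55, 40, 40, 42, 44, 57, 68, 71, 73, 76, 78, 78, 78, 76, 73, 70, 69, 64, 60, 56, 57, 67, 80, 84, 93, 105, 110, 112, 111, 111, 110] {-60: [296.3, 208.8], -40: [295.9, 208.8], -20: [295.4, 209.8], 0: [294.9, 211.6], 40: [294.0, 216.8], 90: [293.7, 222.8], 110: [293.8, 224.1], 130: [294.2, 224.4], 140: [294.4, 224.3]}
```

The sleeve coasts further than assumed; it is now at about y=+68 mm, with roughly 39 mm of roll to go. I'll push slower to about 30° short and look again.

Run:
```python
from h import *
ims=[]
for i,(y,v) in enumerate([(.05,.04),(.058,.025)]):
    r=manip.line_to(W(0,y,.058),vel=v,f_stop=15); manip.wait(.4 if i else .2)
d=snap('side','q1');t=snap('top','q1t');print(manip.current_t(),manip.current_eef_pos())
u,v=proj(d,W(0,y+.033,.066)).round().astype(int)
g=d['frame'].mean(2)
print(u,v,v-18,g[v-18:v+20,u-8:u+4].mean(1).round().astype(int).tolist(),vprof(d,y+.033))
c1=cv2.resize(d['frame'][v-30:v+30,u-30:u+30],(400,400),interpolation=cv2.INTER_CUBIC)
u,v=proj(t,W(0,y+.033,.086)).round().astype(int);print(u,v)
c2=cv2.resize(t['frame'][v-30:v+30,u-30:u+30],(400,400),interpolation=cv2.INTER_CUBIC)
cv2.imwrite('pics/m2.png',np.clip(1.6*np.hstack([c1,c2]),0,255))
```

```text
13.4417 [ 0.58425347 -0.01412531  0.05799693]
293 225 207 [11, 17, 30, 40, 52, 58, 68, 73, 61, 46, 51, 57, 67, 69, 72, 73, 76, 78, 79, 79, 77, 74, 71, 67, 65, 61, 58, 56, 67, 80, 83, 90, 103, 111, 110, 111, 112, 111] {-60: [294.2, 217.4], -40: [293.9, 217.5], -20: [293.4, 218.6], 0: [292.9, 220.4], 40: [291.9, 225.7], 90: [291.6, 231.8], 110: [291.8, 233.0], 130: [292.1, 233.3], 140: [292.3, 233.1]}
297 171[ WARN:0@8.697] global loadsave.cpp:1063 imwrite_ Unsupported depth image for selected encoder is fallbacked to CV_8U.
```

View pics/m2.png

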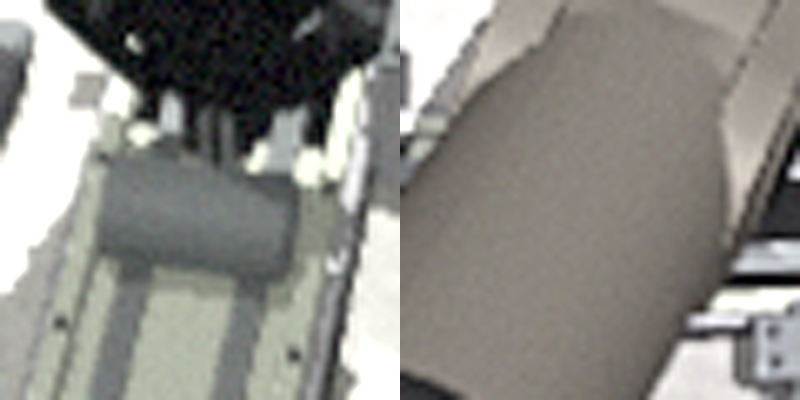

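Side crop: sleeve spans tile v 160–270 with no keyway in view yet (it is still behind the top edge), and the arm hides it from above. I'll creep forward in 4 mm steps.

Run:
```python
from h import *
ims=[]
for i,y in enumerate([.0625,.0665,.0705]):
    r=manip.line_to(W(0,y,.058),vel=.02,f_stop=15); manip.wait(.3)
    d=snap('side',f't{i}');u,v=proj(d,W(0,y+.033,.066)).round().astype(int)
    g=d['frame'].mean(2);p=vprof(d,y+.033)
    print(u,v-14,g[v-14:v+16,u-8:u+4].mean(1).round().astype(int).tolist(),[p[k][1] for k in(-40,-20,0,40,130)],manip.current_t())
    c=cv2.resize(d['frame'][v-25:v+25,u-20:u+20],(264,330),interpolation=cv2.INTER_CUBIC)
    ims.append(np.clip(c*1.7,0,255).astype(np.uint8))
    if (g[v-8:v+4,u-8:u+4].mean(1)[3:]<62).any():break
cv2.imwrite('pics/m3.png',np.hstack(ims))
```

```text
293 213 [64, 75, 76, 63, 47, 49, 58, 66, 70, 73, 76, 78, 78, 78, 76, 75, 71, 67, 66, 62, 59, 57, 66, 78, 84, 90, 104, 111, 110, 111] [218.9, 220.0, 221.9, 227.2, 234.8] 14.1667
292 214 [81, 89, 85, 76, 54, 49, 55, 60, 59, 49, 51, 67, 76, 78, 78, 77, 76, 74, 71, 66, 64, 60, 56, 58, 71, 81, 84, 93, 107, 111] [220.2, 221.3, 223.2, 228.5, 236.1] 14.8667
```

View pics/m3.png

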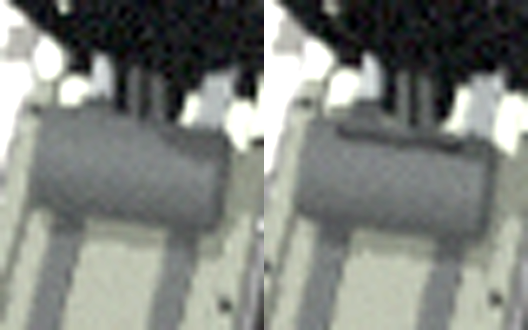

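The second tile shows the keyway coming over the top: a dark line near v≈223–224, sleeve centre at about y=+100 mm. I'll clear the arm and measure the angle from above.

Run:
```python
from h import *
manip.line_to(W(0,.060,.058),vel=.1);manip.line_to(W(0,.055,.16),vel=.25)
manip.reach([.43,-.28,.25],ori()); print(manip.current_t())
d=snap('side','k1');t=snap('top','k1t')
u,v=proj(d,W(0,.1,.066)).round().astype(int)
c1=cv2.resize(d['frame'][v-25:v+25,u-25:u+25],(400,400),interpolation=cv2.INTER_CUBIC)
g=d['frame'].mean(2);p=vprof(d,.0995);print('side',v-14,g[v-14:v+16,u-8:u+4].mean(1).round().astype(int).tolist(),p)
u,v=proj(t,W(0,.1,.086)).round().astype(int)
c2=cv2.resize(t['frame'][v-25:v+25,u-25:u+25],(400,400),interpolation=cv2.INTER_CUBIC)
g=t['frame'].mean(2);print('top',u-12,v,g[v-7:v+7,u-12:u+13].mean(0).round().astype(int).tolist())
for yc in(.097,.1,.103):print(yc,[(A,proj(t,W(0,yc+.02*np.sin(np.radians(A)),.066+.02*np.cos(np.radians(A)))).round(2).tolist()) for A in(-90,-17.5,0,17.5,90)])
cv2.imwrite('pics/m4.png',np.clip(1.3*np.hstack([c1,c2]),0,255).astype(np.uint8))
```

```text
16.8833
side 214 [96, 128, 140, 140, 142, 142, 139, 125, 90, 63, 79, 108, 120, 118, 112, 106, 100, 94, 86, 76, 68, 58, 50, 52, 63, 72, 75, 84, 114, 148] {-60: [293.6, 220.1], -40: [293.2, 220.2], -20: [292.7, 221.3], 0: [292.2, 223.2], 40: [291.3, 228.5], 90: [290.9, 234.6], 110: [291.1, 235.8], 130: [291.5, 236.1], 140: [291.7, 235.9]}
top 282 171 [155, 154, 155, 156, 128, 62, 86, 99, 105, 113, 114, 89, 50, 53, 64, 87, 88, 93, 137, 155, 153, 152, 153, 151, 150]
0.097 [(-90, [301.91, 172.22]), (-17.5, [297.22, 171.29]), (0, [295.24, 171.29]), (17.5, [293.29, 171.39]), (90, [289.02, 172.55])]
0.1 [(-90, [300.94, 172.24]), (-17.5, [296.24, 171.31]), (0, [294.27, 171.31]), (17.5, [292.32, 171.42]), (90, [288.05, 172.58])]
0.103 [(-90, [299.97, 172.27]), (-17.5, [295.26, 171.34]), (0, [293.29, 171.34]), (17.5, [291.34, 171.44]), (90, [287.09, 172.6])]
```

View pics/m4.png

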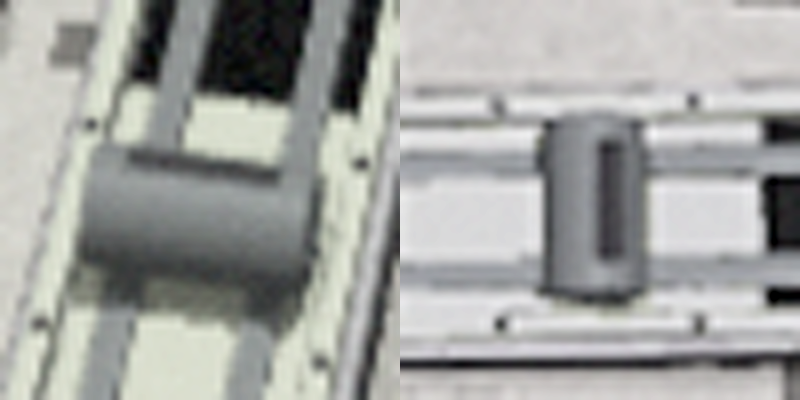

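From above, the sleeve spans crop x 545–645 and the slot 597–627. That puts the keyway about 19° short of vertical, and the side view agrees at about 20°. It needs roughly 6.7 mm more roll, so I'll creep behind it.

```bash
cat >> h.py <<'E'
def side(tag):
    d=snap('side',tag);g=d['frame'].mean(2);u,v=proj(d,W(0,.105,.066)).round().astype(int)
    print(tag,v-14,g[v-14:v+17,u-8:u+4].mean(1).round().astype(int).tolist(),round(manip.current_t(),2))
E
python3 - <<'E'
from h import *
manip.reach(W(0,.053,.13),ori())
manip.line_to(W(0,.053,.058),vel=.15)
manip.line_to(W(0,.068,.058),vel=.03); side('p0')
for i,y in enumerate([.071,.074,.0765]):
    manip.line_to(W(0,y,.058),vel=.012);manip.wait(.2);side(f'p{i+1}')
E
```

```text
p0 216 [84, 80, 59, 48, 51, 58, 58, 48, 50, 69, 77, 78, 78, 78, 77, 74, 71, 66, 64, 61, 58, 58, 71, 82, 84, 94, 108, 112, 111, 111, 112] 19.55
p1 216 [83, 84, 76, 54, 46, 50, 56, 48, 49, 68, 77, 77, 79, 78, 77, 73, 70, 67, 64, 61, 56, 58, 71, 81, 85, 94, 108, 112, 112, 112, 112] 20.2
p2 216 [75, 81, 82, 76, 54, 47, 51, 57, 54, 44, 38, 54, 72, 78, 78, 77, 75, 72, 69, 65, 62, 59, 58, 67, 80, 83, 92, 107, 112, 112, 111] 20.85
p3 216 [66, 76, 80, 77, 70, 51, 46, 53, 60, 55, 43, 36, 48, 69, 77, 77, 75, 73, 70, 67, 65, 60, 58, 59, 72, 83, 85, 96, 109, 111, 112] 21.46
```

Sleeve edge moved 2.0 px (≈6.5 mm) and the slot another 1.9 px relative to it (≈19°), so it should be upright. Clear the arm towards the grip side and verify from above.

Run:
```python
from h import *
manip.line_to(W(0,.068,.058),vel=.06);manip.line_to(W(0,.06,.16),vel=.25)
manip.reach([.43,-.28,.25],ori()); print(manip.current_t())
t=snap('top','k2t');side('k2');d=load('k2')
u,v=proj(d,W(0,.105,.066)).round().astype(int)
c1=cv2.resize(d['frame'][v-25:v+25,u-25:u+25],(400,400),interpolation=cv2.INTER_CUBIC)
u,v=proj(t,W(0,.1,.086)).round().astype(int)
c2=cv2.resize(t['frame'][v-25:v+25,u-25:u+25],(400,400),interpolation=cv2.INTER_CUBIC)
g=t['frame'].mean(2);print('top',u-12,v,g[v-7:v+7,u-14:u+13].mean(0).round().astype(int).tolist())
cv2.imwrite('pics/m5.png',np.clip(1.3*np.hstack([c1,c2]),0,255).astype(np.uint8))
```

```text
23.5333
k2 216 [140, 140, 142, 143, 142, 143, 141, 134, 107, 71, 57, 60, 77, 103, 112, 106, 100, 95, 86, 78, 69, 59, 52, 51, 64, 73, 76, 86, 112, 145, 163] 23.63
top 282 171 [157, 155, 157, 156, 126, 67, 83, 97, 104, 90, 62, 62, 65, 90, 113, 102, 85, 93, 136, 156, 151, 150, 152, 153, 152, 151, 151]
```

View pics/m5.png

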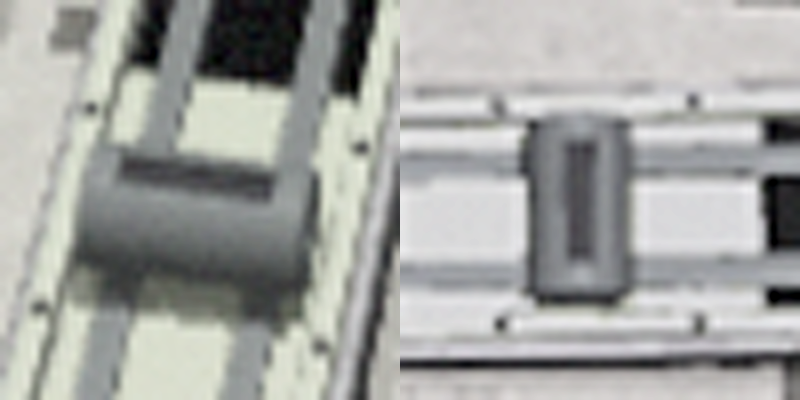

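Upright: slot centre is within about 0.3 px of the sleeve axis (≈2°). Now shut the gate.

Run:
```python
from h import *
manip.reach(W(-.173,0,.15),ori())
print(manip.line_to(W(-.173,0,.082),vel=.12,f_stop=8),manip.current_eef_pos())
r=manip.line_to(W(-.112,0,.082),vel=.05,f_stop=15);print(r,manip.current_eef_pos(),manip.current_t())
r=manip.line_to(W(-.105,0,.082),vel=.04,f_stop=18);print(r,manip.current_eef_pos(),manip.current_t())
manip.line_to(W(-.140,0,.082),vel=.1);manip.line_to(W(-.15,0,.17),vel=.25)
manip.reach([.43,-.28,.25],ori()); print(manip.current_t())
t=snap('top','k3t');side('k3')
g=t['frame'].mean(2);u,v=proj(t,W(0,.1,.086)).round().astype(int);print(g[v-7:v+7,u-14:u+13].mean(0).round().astype(int).tolist())
cv2.imwrite('pics/m6.png',cv2.resize(t['frame'][140:215,240:400],None,fx=5,fy=5,interpolation=cv2.INTER_CUBIC))
```

```text
False [ 0.41460266 -0.08092603  0.08252982]
True [ 0.46858725 -0.0775552   0.08143866] 26.2667
True [ 0.46845803 -0.07742089  0.08085927] 26.475
28.2167
k3 216 [140, 141, 142, 142, 141, 143, 141, 134, 107, 71, 58, 59, 77, 103, 111, 105, 100, 93, 87, 78, 69, 58, 50, 51, 64, 73, 76, 86, 113, 144, 164] 28.32
[157, 156, 158, 156, 127, 67, 84, 98, 105, 90, 63, 63, 66, 92, 113, 103, 86, 94, 137, 156, 152, 152, 153, 153, 153, 152, 151]
```

View pics/m6.png

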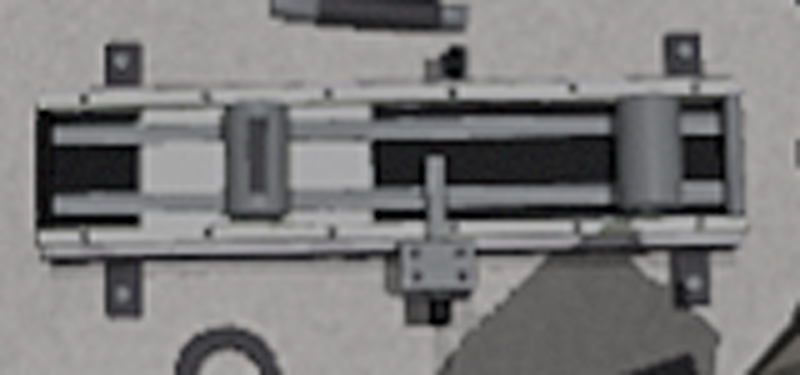

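Run:
```python
from h import *
manip.sign_off();print(manip.current_t())
```

```text
the job is handed in; nothing more can be done
the job is handed in; nothing more can be done
```

I let the first sleeve through, turned its keyway up over the light panel, shut the gate again and handed the job in at about 28 s. No verdict was reported.

- **Gate opening:** I pushed the slide open with closed fingers until it stopped. A second push stopped at the same place, so it was at its end stop.
- **Sleeve:** It rolled from behind without being lifted and now lies about 110 mm past the gate line, with the keyway within about 2–3° of straight up. The top and side pictures taken before and after shutting the gate look the same, so it did not move.
- **Gate shutting:** Two pushes again stopped at the same place. The blade tip sits about 6 mm further in than at the start, so it is fully shut.
- **Other things:** The next sleeve is unmoved in the last top picture. I did not check the bystanders one by one, but nothing was touched there. The arm was clear of everything.

**Disagreements:** On the first pushes the sleeve coasted up to about 29 mm, well beyond the 4 mm given, so I finished with slow 12–20 mm/s steps checked by camera. My first keyway estimate, taken while it was coasting, was also a few millimetres off and was replaced by the view from above.

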